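Lock a blank in the planing jig with its two cam levers

TASK

Get the mahogany blank that lies in the planing jig ready for planing: with both cam levers still open, push the blank endways along the fence with a fingertip until its end butts against the end stop, then with one finger swing each of the two cam levers round, as far as they go, so that they pin the blank against the fence. Only push, pick nothing up: the blank stays flat on the jig throughout, and the tools and the spare blank lying round about stay where they are.

Things in the scene. Friction and masses are not known exactly. Their poses are not given: they have to be found in the camera images.
- jig: Planing jig screwed fast to the bench. Its origin lies on the bench top; x points away from the robot, y to the left along the jig, z up. Plywood base 18 mm thick, spanning x -75..+85, y -155..+155 mm from the origin; on it a fence at the far side, an end stop at the left end and two cam levers at the near side (top of the levers z = 35 mm, of their pivot screws 41).
- blank: The work: mahogany stick 19 (x) x 204 (y) x 23 (z) mm, 0.06-0.12 kg, loose on the jig's base (underside 18, top 41 mm above the bench), along the fence, between fence and cams, 15 to 55 mm short of the stop. Origin at the centre of its underside, y along it towards the stop. Home: origin at x = 35.5, y = +23 mm in the jig frame.
- stop_face (a point): Point on the inner face of the end stop (at jig y = +125 mm) where the middle of the blank's left end comes to rest, 8 mm above the base. The stop block is 25 mm thick, 72 mm wide, 16 mm high above the base.
- fence_face (a point): Point on the fence's inner face (facing the robot, at jig x = +45 mm), 8 mm above the base. The fence is 30 mm thick, 16 mm high above the base and runs along jig y from -55 to +150 mm; it ends short on the right so that the free end of the blank can be reached.
- lever_left (a joint): Angle in rad of the cam lever near the stop, counter-clockwise from above. 0 (open): the arm points at the robot (jig -x). 1.6 (its stop, shut): it points right (jig -y), along the blank, and the cam presses the blank on the fence. Starts at 0 to 0.5. The cam meets the blank at about 1.2 and drags it towards the stop; 1 to 15 N at the handle turn it; it stays where left.
- lever_right (a joint): The same angle of the other cam lever, 130 mm further to the right.
- lever_left_pivot (a point): Pivot of the left cam lever, at jig x = 1, y = +85 mm, at the base's top. The wooden lever is an eccentric disc of 40 mm across with a straight arm 19 mm wide with a round end of 25 mm, reaching 97 mm from the pivot; it is 16 mm thick, 19 to 35 mm above the bench.
- lever_left_handle (a point): Point in the middle of the arm of the left lever, 78 mm from its pivot, 27 mm above the bench.
- lever_right_pivot (a point): Pivot of the right cam lever, at jig x = 1, y = -45 mm, at the base's top. The wooden lever is an eccentric disc of 40 mm across with a straight arm 19 mm wide with a round end of 25 mm, reaching 97 mm from the pivot; it is 16 mm thick, 19 to 35 mm above the bench.
- lever_right_handle (a point): Point in the middle of the arm of the right lever, 78 mm from its pivot, 27 mm above the bench.
- spare_blank: Bystander: another blank of the same size, lying on the bench behind the jig. Origin: centre of its underside.
- glue_brush: Bystander: small glue brush 167 mm long, 17 mm wide, 8 mm high, in front of the jig on the left. Origin: underside.
- hex_key: Bystander: hex key 29 x 88 x 6 mm in front of the jig on the right. Origin: underside.
- sanding_block: Bystander: sanding block 60 x 105 x 29 mm, on the bench to the right of the jig. Origin: underside.
- block_plane: Bystander: block plane 44 x 174 x 56 mm, on the bench to the left. Origin: underside.
- try_square: Bystander: try square 175 x 106 x 17 mm, on the bench at the front left. Origin: underside.
There are look-alikes about, which are no part of the job. What is shaped like the blank but orange is not meant.

How it is judged:
By the outcome, as a careful person would: the job done as asked, in the order asked, and still so for the second after the job is handed in, with the robot touching nothing.
It also fails if it takes over 64 s, if anything falls off the work surface, if the arm or the gripper's body presses on something with over 40 N, if the wrist force passes 120 N, or if a joint passes its speed limit or range.

ROBOT

A 6-joint arm with a two-finger parallel gripper is mounted at the origin on a cart in front of the work surface, level with it; the furniture and walls round the work are solid. World frame = base frame: x ahead of the robot, y to its left, z up, the work surface at z = 0. Lengths are in m, angles in rad, forces in N, time in s.
With the tool pointing down it reaches from about 0.35 to 0.85 m from the base axis. Payload 8.1 kg.
Tool frame: the origin (TCP) lies at the centre of the arm's flange, where the gripper is bolted on; the fingertips stand 186 mm ahead of it and the grasp point (between the pads) lies 167 mm ahead of it; z points along the fingers, y is the line along which they close (so a half turn about z gives the same grasp; the last joint's range is limited). The gripper opens to 93 mm and grips with 3 to 60 N. Pads are 15 mm wide; open, the fingers measure 128 mm over their backs; the gripper's body (75 mm by 188 mm) begins 65 mm behind the grasp point.
Start: joints at [1.105, 0.13, 1.488, -0, 1.523, -0.085], TCP at [0.223, 0.557, 0.405] pointing down, gripper open.
Joint ranges: [-2.96, 2.96], [-0.89, 2.26], [0.02, 2.5], [-1.34, 4.48], [0, 2.73], [-2.66, 2.66]. Speed limits (rad/s): [2.39, 2.39, 2.79, 3.14, 3.14, 3.14].

INTERFACE

Orientations are given as a rotation vector (axis times angle).
In Python, from plant import robot gives the robot as it stands.
- The arm moves only by the tool apply_moves, never from a script. Its argument "series" is a list of rows, each a list of 2 entries, a list of its own where there are three numbers: the shift along the tool's x, y, z in mm, then the turn, a rotation vector about the tool's x, y, z in rad. A call has 1 to 12 rows; each row shifts and turns the commanded pose from where the row before left it, along the tool's axes as they then stand; what a row does not reach is not made up. A row lasts 1/12 s, in which the tool goes at most 41.7 mm and 7.16 degrees, less where a joint would pass 70% of its speed; a pose out of reach is approached as far as the arm can. A call is refused whole if a number of a shift passes 41.7 or a number of a turn 0.125, either way. A call with a gripper value outside its range is refused whole. "claw" is the opening, from 0 (shut) to 1 (fully open), set as the call begins (left out, the last holds). The fingers move at their own pace and stop on an object; "newtons" is the grip in N (left out, the last holds). Time passes only in rows, so rows that do not move let the fingers close. It gives the time, the measured TCP pose, the force, the opening and the grip force at its end, in the units of the state.
- robot.read_state(): the state, without advancing time (a new reading comes with each control period).
- robot.read_camera(name): name is "side" or "top"; returns (picture, depth): 480x640x3 uint8, blue, green, red; 480x640 float32, m along the optical axis (not along the pixel's ray), 0 where there is no reading.
- robot.calibration(name): a dict with "fx", "fy", "cx", "cy" (pixels), "extrinsics" (4x4, takes a point from world to camera coordinates). Camera axes: x right, y down, z forward; pixel columns grow to the right and rows downward; lengths in m; the calibration is good to about 2 mm. A picture is of the moment at which its call begins. calibration takes no time and is no camera call.
- robot.close_job(): hands the job in; it is judged then, once.
The state is a dict: "t": time; "q": joint angles; "dq": joint speeds; "joint_torque": joint torques, N m; "tool_pos": TCP position; "orientation": TCP orientation; "force": force on the tool from outside, world axes, zero at the start; "wrist_torque": the same for the moment, N m; "opening": finger opening in m; "gripper_force": force on a finger pad.
Only numpy, scipy, OpenCV 4.12 (cv2) and the standard library are available. Lean on these libraries where they do the work, as an engineer would, in place of code of your own. Each camera call takes 0.05 s, during which the arm holds its last target. There are 200 camera calls.

## Working session

There is one attempt and no reset: what is moved stays moved. The work goes in short steps, Python scripts to look and compute and a tool call to move; the robot and the scene stay as the last step left them, time stands still between calls to the robot, and variables do not carry over. Pictures are saved under pics/ and viewed, at most 10 in all, crops included, and the job is handed in when it is done.

Besides the shell and the picture viewer there is one more tool, called after "Request:" in YAML: its name, and indented under it one key for each argument. apply_moves: Moves the arm, as the interface text tells. Its arguments: {"type":"object","properties":{"series":{"type":"array"},"claw":{"type":"number"},"newtons":{"type":"number"}},"required":["series"]}

```bash
mkdir -p pics; ls; python3 - <<'E'
from plant import robot
import cv2,numpy as np
for n in("top","side"):
    p,d=robot.read_camera(n); cv2.imwrite(f"pics/{n}0.png",p); np.save(f"pics/{n}0.npy",d)
    c=robot.calibration(n); print(n,c["fx"],c["cx"],c["cy"]); print(np.round(c["extrinsics"],4))
s=robot.read_state(); print(s)
E
```

```text
pics
top 561.2132908476193 318.02870407898564 238.43730343963384
[[-0.0071 -0.9998  0.0186  0.0173]
 [-0.9953  0.0053 -0.0971  0.5416]
 [ 0.097  -0.0192 -0.9951  1.2032]
 [ 0.      0.      0.      1.    ]]
side 441.3507663780954 317.4373397685991 242.0392784580666
[[ 0.9546 -0.2978  0.0125 -0.5107]
 [-0.1654 -0.5643 -0.8089  0.145 ]
 [ 0.2479  0.77   -0.5879  0.9174]
 [ 0.      0.      0.      1.    ]]
{'t': 0.1, 'q': array([ 1.10460026e+00,  1.31083541e-01,  1.48916462e+00, -1.51097213e-05,
        1.52299117e+00, -8.53825219e-02]), 'dq': array([-1.72404470e-03, -2.55416843e-04, -2.94136544e-03, -1.57836857e-03,
       -4.22289732e-04, -6.74950090e-06]), 'joint_torque': array([ 9.68439526e-04, -5.61334097e+01, -4.93100452e+01,  7.70455878e-02,
        2.90578755e-02, -1.05971717e-04]), 'tool_pos': array([0.2228861 , 0.55684657, 0.40379651]), 'orientation': array([-5.94489149e-01, -3.08438890e+00,  2.49496108e-03]), 'force': array([-0.14028814,  0.20681237,  0.61322384]), 'wrist_torque': array([ 0.01681808,  0.02169774, -0.01764567]), 'gripper_force': 0.0, 'opening': 0.09303502561533732}
```

View pics/top0.png

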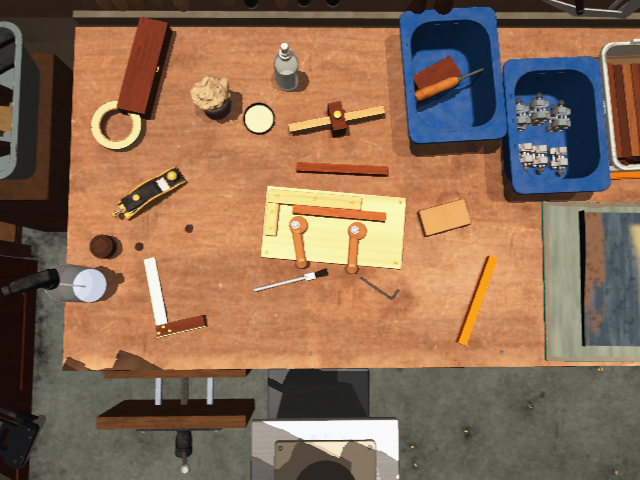

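View pics/side0.png

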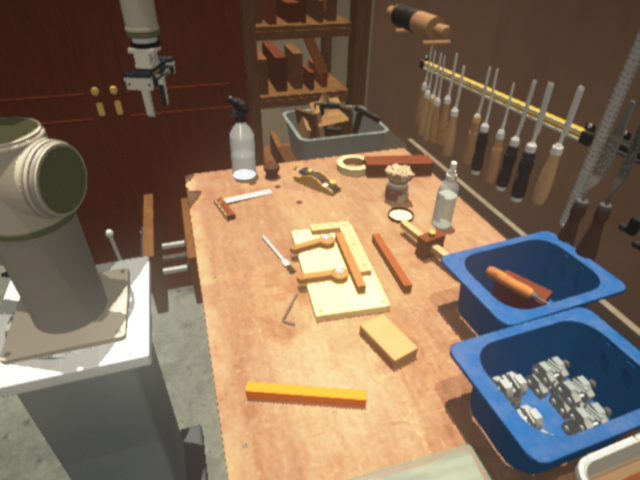

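Top view: the jig spans about (262..406, 187..268). Candidates for the blank are the stick in the jig at (293-385, 206-221), the red stick behind it at (342,169), which is the spare, and the orange stick at (478,300), the look-alike. The one lying in the jig between fence and cams fits. I'll confirm it in a crop while measuring.

```bash
cat > h.py <<'E'
from plant import robot
import cv2,numpy as np
from scipy.spatial.transform import Rotation as R
def ray(n,uv,z):
    c=robot.calibration(n);E=c["extrinsics"];Rm=E[:3,:3];o=-Rm.T@E[:3,3]
    out=[]
    for u,v in np.atleast_2d(uv):
        d=Rm.T@np.array([(u-c["cx"])/c["fx"],(v-c["cy"])/c["fy"],1]);out.append((o+d*(z-o[2])/d[2])[:2])
    return np.array(out)
def proj(n,P):
    c=robot.calibration(n);E=c["extrinsics"];q=np.atleast_2d(P)@E[:3,:3].T+E[:3,3]
    return np.c_[q[:,0]/q[:,2]*c["fx"]+c["cx"],q[:,1]/q[:,2]*c["fy"]+c["cy"]]
E
python3 - <<'E'
from h import *
p=cv2.imread("pics/top0.png");hsv=cv2.cvtColor(p,cv2.COLOR_BGR2HSV)
cr=p[175:285,250:420];cv2.imwrite("pics/crop0.png",cv2.resize(cr,None,fx=4.7,fy=4.7,interpolation=cv2.INTER_CUBIC))
for n,(u,v) in dict(base=(385,250),blank=(350,213),lever=(354,250),fence=(320,196),bench=(420,270),disc=(352,231),spare=(342,169)).items(): print(n,hsv[v,u],end=' ')
m=((hsv[...,0]>18)&(hsv[...,0]<35)&(hsv[...,2]>150)).astype(np.uint8)
m[:180]=0;m[280:]=0;m[:,:250]=0;m[:,412:]=0
cs,_=cv2.findContours(m,0,2);c=max(cs,key=cv2.contourArea)
h=cv2.convexHull(c); print(cv2.minAreaRect(h)); 
a=cv2.approxPolyDP(h,4,True)[:,0];print(a.tolist())
print(ray("top",a,.018))
E
```

```text
base [ 26  85 248] blank [ 11 185 231] lever [ 13 176 229] fence [ 23 112 248] bench [ 13 129 222] disc [ 15   2 231] spare [  8 201 160] ((333.52532958984375, 226.958740234375), (140.8597869873047, 71.29617309570312), 4.969740390777588)
[[267, 186], [405, 198], [400, 268], [261, 256]]
[[ 0.66014027  0.12632484]
 [ 0.63194734 -0.18064443]
 [ 0.47616994 -0.16614447]
 [ 0.50441896  0.13920905]]
```

View pics/crop0.png

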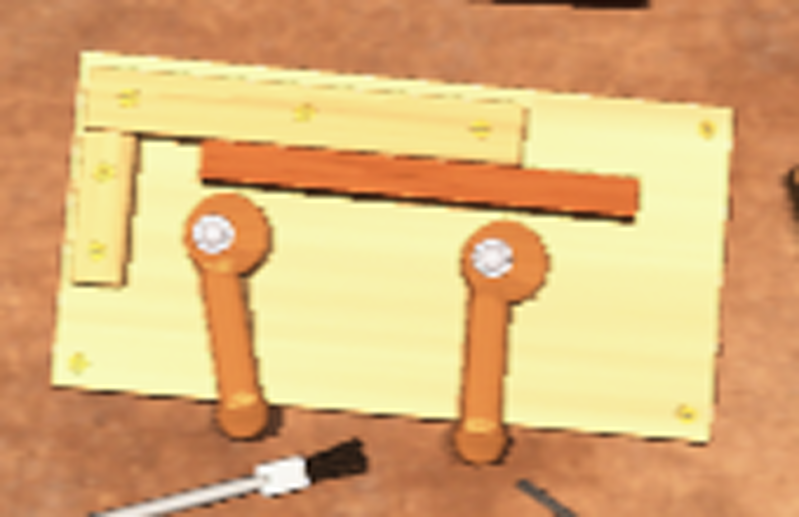

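The crop shows the mahogany stick lying between fence and cams (crop x 202–638, about 16 px short of its place at the stop). Both levers are near open and the brush tip lies close below the left lever.

```bash
python3 - <<'E'
from h import *
I=lambda a:np.array(a,float)/4.7+[250-.4,175-.4]
corn=np.array([[85,155],[85,-155],[-75,-155],[-75,155]])/1e3
W=ray("top",I([[82,52],[733,110],[707,441],[52,384]]),.018)
corn=np.r_[corn,np.array([[1,85],[1,-45]])/1e3];W=np.r_[W,ray("top",I([[213,233],[492,258]]),.041)]
ca,wa=corn.mean(0),W.mean(0);U,S,V=np.linalg.svd((corn-ca).T@(W-wa));Rm=V.T@U.T
o=wa-Rm@ca;print("jig",o,np.degrees(np.arctan2(Rm[1,0],Rm[0,0])));print("res mm",1e3*(corn@Rm.T+o-W))
J=lambda w:1e3*(w-o)@Rm
print("blank R,L ends jig",J(ray("top",I([[638,178],[635,213],[202,142],[202,183]]),.041)))
e=J(ray("top",I([[243,415],[480,440]]),.035));print("lever ends",e)
for k,py in enumerate((85,-45)):
    d=e[k]-[1,py];print("angle",np.arctan2(d[1],d[0])-np.pi, np.hypot(*d))
np.savez("jig.npz",o=o,R=Rm)
# bystanders nearby
print("brush tip, hex",J(ray("top",I([[365,450],[350,475],[330,440],[520,485]]),.006)), "spare",J(ray("top",[[297,167],[388,172]],.023)), "sand",J(ray("top",[[419,211],[425,236],[463,200]],.029)))
s=robot.read_state();print(R.from_rotvec(s["orientation"]).as_matrix().round(3))
E
```

```text
jig [ 0.56284419 -0.02003435] -5.350697985095393
res mm [[ 1.03046936  0.14159995]
 [ 1.08698935 -0.3955265 ]
 [-1.50755741 -1.1844682 ]
 [-1.13418466  1.34047542]
 [ 0.19834361  0.40959172]
 [ 0.32593974 -0.31167239]]
blank R,L ends jig [[  43.83288388 -109.25404705]
 [  27.39750509 -109.08584238]
 [  42.63683401   93.46447645]
 [  23.56825021   91.73105372]]
lever ends [[-81.29544254  63.41094406]
 [-83.26251158 -46.38821598]]
angle -6.0266304252582685 85.08012222852261
angle -6.266711903051732 84.27394615865467
brush tip, hex [[ -91.19971156    5.13735848]
 [-103.53356573   11.18225836]
 [ -87.94077838   21.97974046]
 [-101.27086946  -69.05704596]] spare [[ 130.895106     92.10631128]
 [ 137.91748795 -110.66594255]] sand [[  55.5794338  -184.5845305 ]
 [   1.48704401 -201.54944795]
 [  88.75965436 -280.15033039]]
[[-0.928  0.372 -0.001]
 [ 0.372  0.928 -0.001]
 [ 0.    -0.002 -1.   ]]
```

```bash
cat >> h.py <<'E'
z=np.load("jig.npz");o,Rj=z["o"],z["R"]
J=lambda w:1e3*(np.asarray(w)-o)@Rj
def st():
    s=robot.read_state();M=R.from_rotvec(s["orientation"]).as_matrix();Rj3=np.eye(3);Rj3[:2,:2]=Rj
    T=Rj3.T@M;tip=s["tool_pos"]+.186*M[:,2]
    print("t %.2f tip jig"%s["t"],J(tip[:2]).round(1),"z %.1f"%(1e3*tip[2]),"yaw of tool y from jig y (rad ccw) %.3f"%np.arctan2(-T[0,1],T[1,1]),"tilt",M[:2,2].round(3),"F jig",(Rj3.T@s["force"]).round(1),"q",s["q"].round(2),"open",round(s["opening"],3))
E
python3 - <<'E'
from h import *
st()
d=np.load("pics/top0.npy");c=robot.calibration("top");E=c["extrinsics"]
v,u=np.mgrid[0:480,0:640];P=np.stack([(u-c["cx"])/c["fx"]*d,(v-c["cy"])/c["fy"]*d,d],-1)
P=(P-E[:3,3])@E[:3,:3]
ok=d>0
for a,b,g,h in((255,310,0,110),(265,305,40,110),(280,300,185,230),(190,150,235,110)):
    pass
k=ok&(P[...,2]>.09)&(P[...,0]>.2)&(P[...,0]<.9)&(abs(P[...,1])<.75)
n,l,s,_=cv2.connectedComponentsWithStats(k.astype(np.uint8))
for i in range(1,n):
    if s[i,4]>15:
        q=P[l==i];print(s[i,:4],q.min(0).round(2),q.max(0).round(2))
E
```

```text
t 0.10 tip jig [-392.4  542.4] z 217.8 yaw of tool y from jig y (rad ccw) -0.287 tilt [-0.001 -0.001] F jig [-0.2  0.2  0.6] q [ 1.1   0.13  1.49 -0.    1.52 -0.09] open 0.093
[275  54  23  24] [0.88 0.06 0.09] [0.9  0.1  0.17]
[403  63 237 132] [ 0.62 -0.65  0.09] [ 0.9  -0.16  0.13]
[191  76  38  35] [0.81 0.2  0.09] [0.88 0.28 0.11]
[  2 264  90  38] [0.41 0.48 0.09] [0.48 0.58 0.24]
[  0 407  47  33] [0.2  0.46 0.22] [0.24 0.53 0.35]
[  0 473  12   7] [0.21 0.39 0.56] [0.21 0.4  0.57]
```

Request:
apply_moves:
  series:
    - [[0,0,0],[0,0,-0.096]]
    - [[0,0,0],[0,0,-0.096]]
    - [[0,0,0],[0,0,-0.096]]
    - [[-18,-29,0],[0,0,0]]
    - [[-18,-29,0],[0,0,0]]
    - [[-18,-29,0],[0,0,0]]
    - [[-18,-29,0],[0,0,0]]
    - [[-18,-29,0],[0,0,0]]
    - [[-18,-29,0],[0,0,0]]
    - [[-18,-29,0],[0,0,0]]
    - [[-18,-29,0],[0,0,0]]
    - [[-18,-29,0],[0,0,0]]
  claw: 0
  newtons: 20

```text
t: 1.1
tool_pos: [0.3603, 0.2805, 0.4044]
orientation: [-0.145, -3.138, 0.0]
force: [0.6, 0.6, 0.0]
opening: 0.0175
gripper_force: 0.0
```

Request:
apply_moves:
  series:
    - [[-18,-29,0],[0,0,0]]
    - [[-18,-29,0],[0,0,0]]
    - [[-18,-29,0],[0,0,0]]
    - [[-18,-29,0],[0,0,0]]
    - [[-18,-29,0],[0,0,0]]
    - [[-18,-29,0],[0,0,0]]
    - [[-18,-29,0],[0,0,0]]
    - [[-18,-29,0],[0,0,0]]
    - [[-18,-29,0],[0,0,0]]
    - [[-18,-29,0],[0,0,0]]
    - [[-18,-29,0],[0,0,0]]
    - [[-18,-29,0],[0,0,0]]

```text
t: 2.1
tool_pos: [0.5432, -0.0861, 0.4042]
orientation: [-0.146, -3.137, -0.0]
force: [1.1, 0.3, 0.7]
opening: 0.0003
gripper_force: 0.0
```

```bash
python3 -c "
from h import *;st()"
```

```text
t 2.10 tip jig [-13.5 -67.6] z 218.2 yaw of tool y from jig y (rad ccw) 0.000 tilt [-0.001  0.   ] F jig [1.  0.4 0.7] q [-0.25 -0.    1.63  0.    1.52 -1.73] open 0.0
```

Request:
apply_moves:
  series:
    - [[-25,-30,0],[0,0,0]]
    - [[-24,-30,0],[0,0,0]]
    - [[0,-20,20],[0,0,0]]
    - [[0,0,34],[0,0,0]]
    - [[0,0,34],[0,0,0]]
    - [[0,0,34],[0,0,0]]
    - [[0,0,34],[0,0,0]]
    - [[0,0,20],[0,0,0]]
    - [[0,0,0],[0,0,0]]

```text
t: 2.85
tool_pos: [0.5813, -0.1675, 0.2219]
orientation: [-0.146, -3.128, -0.005]
force: [-0.8, 1.1, -0.8]
opening: 0.0003
gripper_force: 0.0
```

```bash
python3 - <<'E'
from h import *
st()
p,d=robot.read_camera("top");cv2.imwrite("pics/c1.png",cv2.resize(p[150:290,270:450],None,fx=4.2,fy=4.2,interpolation=cv2.INTER_CUBIC))
E
```

```text
t 2.85 tip jig [  30.2 -144.6] z 35.9 yaw of tool y from jig y (rad ccw) 0.000 tilt [-0.01   0.004] F jig [-0.9  1.  -0.8] q [-0.37  0.31  1.63  0.    1.21 -1.84] open 0.0
```

View pics/c1.png

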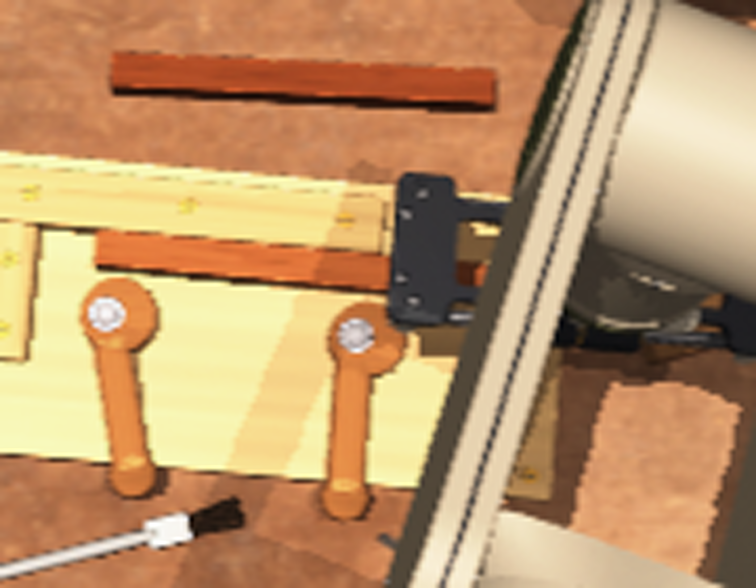

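The blank is unmoved (left end at crop x≈95) and the gripper stands off its right end. The arm is still settling, so I let it settle before correcting.

Request:
apply_moves:
  series:
    - [[0,0,0],[0,0,0]]
    - [[0,0,0],[0,0,0]]

```text
t: 3.07
tool_pos: [0.5854, -0.1689, 0.2312]
orientation: [0.145, 3.135, -0.002]
force: [-0.1, -0.0, 0.4]
opening: 0.0009
gripper_force: 0.0
```

```bash
python3 -c "
from h import *;st()"
```

```text
t 3.07 tip jig [  36.9 -146.3] z 45.2 yaw of tool y from jig y (rad ccw) 0.001 tilt [ 0.003 -0.001] F jig [-0.1 -0.   0.4] q [-0.37  0.3   1.63  0.    1.22 -1.84] open 0.001
```

Request:
apply_moves:
  series:
    - [[1,0,6],[0,0,0]]
    - [[0,0,6],[0,0,0]]
    - [[0,0,6],[0,0,0]]
    - [[0,0,0],[0,0,0]]
    - [[0,0,0],[0,0,0]]
    - [[0,0,0],[0,0,0]]

```text
t: 3.57
tool_pos: [0.5833, -0.1685, 0.2107]
orientation: [-0.146, -3.138, -0.0]
force: [-0.5, -0.7, 0.4]
opening: 0.0005
gripper_force: 0.0
```

```bash
python3 -c "
from h import *;st()"
```

```text
t 3.57 tip jig [  34.2 -145.9] z 24.7 yaw of tool y from jig y (rad ccw) 0.001 tilt [-0.  0.] F jig [-0.4 -0.7  0.4] q [-0.37  0.32  1.64 -0.    1.18 -1.84] open 0.001
```

Request:
apply_moves:
  series:
    - [[0,7,0],[0,0,0]]
    - [[0,6,0],[0,0,0]]
    - [[0,3,0],[0,0,0]]
    - [[0,3,0],[0,0,0]]
    - [[0,3,0],[0,0,0]]
    - [[0,3,0],[0,0,0]]
    - [[0,3,0],[0,0,0]]
    - [[0,3,0],[0,0,0]]
    - [[0,3,0],[0,0,0]]
    - [[0,3,0],[0,0,0]]
    - [[0,3,0],[0,0,0]]
    - [[0,2,0],[0,0,0]]

```text
t: 4.57
tool_pos: [0.5872, -0.1263, 0.2107]
orientation: [0.146, 3.138, 0.0]
force: [-0.5, -0.3, 0.4]
opening: 0.0007
gripper_force: 0.3
```

```bash
cat > see.py <<'E'
from h import *
st()
p,d=robot.read_camera("top");hsv=cv2.cvtColor(p,cv2.COLOR_BGR2HSV)
# red blank profile along its long axis: fraction red vs jig y, at z=.041
ys=np.arange(40,135,.5)
pts=np.array([[*(o+Rj@np.array([x,y])/1e3),.041] for y in ys for x in (30,33,36,39)])
uv=proj("top",pts).astype(np.float32)
h=cv2.remap(p,uv[:,:1].copy(),uv[:,1:].copy(),cv2.INTER_LINEAR)[:,0].astype(int).reshape(len(ys),4,3)
f=((h[...,2]-h[...,1]>70)&(h[...,0]<110)).mean(1)
print("blank left end jig y ~",ys[f>.5].max() if (f>.5).any() else None)
E
python3 see.py
```

```text
t 4.57 tip jig [  34.2 -103.5] z 24.7 yaw of tool y from jig y (rad ccw) 0.001 tilt [0. 0.] F jig [-0.5 -0.3  0.4] q [-0.3   0.3   1.66  0.    1.18 -1.78] open 0.001
blank left end jig y ~ 116.0
```

Request:
apply_moves:
  series:
    - [[0,2,0],[0,0,0]]
    - [[0,2,0],[0,0,0]]
    - [[0,1.5,0],[0,0,0]]
    - [[0,1,0],[0,0,0]]
    - [[0,0.5,0],[0,0,0]]
    - [[0,0,0],[0,0,0]]

```text
t: 5.12
tool_pos: [0.5878, -0.1196, 0.2107]
orientation: [-0.146, -3.138, -0.0]
force: [0.6, -0.1, -0.8]
opening: 0.0003
gripper_force: 0.0
```

Request:
apply_moves:
  series:
    - [[0,0.5,0],[0,0,0]]
    - [[0,0.5,0],[0,0,0]]
    - [[0,0.5,0],[0,0,0]]

```text
t: 5.37
tool_pos: [0.588, -0.1185, 0.2107]
orientation: [0.146, 3.138, -0.001]
force: [-0.6, -3.8, 0.3]
opening: 0.0006
gripper_force: 1.8
```

```bash
python3 see.py
```

```text
t 5.37 tip jig [ 34.2 -95.8] z 24.7 yaw of tool y from jig y (rad ccw) 0.001 tilt [-0.    -0.001] F jig [-0.2 -3.9  0.3] q [-0.28  0.3   1.66 -0.    1.18 -1.76] open 0.001
blank left end jig y ~ 124.5
```

Request:
apply_moves:
  series:
    - [[0,0.5,0],[0,0,0]]
    - [[0,-5,0],[0,0,0]]
    - [[0,-12,0],[0,0,0]]
    - [[0,0,-20],[0,0,0]]
    - [[0,0,-30],[0,0,0]]
    - [[0,0,-30],[0,0,0.125]]
    - [[0,0,0],[0,0,0.125]]
    - [[0,0,0],[0,0,0.125]]
    - [[0,0,0],[0,0,0.125]]
    - [[0,0,0],[0,0,0.125]]
    - [[0,0,0],[0,0,0.125]]
    - [[0,0,0],[0,0,0.125]]

```text
t: 6.42
tool_pos: [0.5863, -0.1353, 0.2907]
orientation: [-1.47, -2.776, -0.0]
force: [-0.5, 0.2, 0.3]
opening: 0.0002
gripper_force: 0.0
```

Request:
apply_moves:
  series:
    - [[0,0,0],[0,0,0.125]]
    - [[0,0,0],[0,0,0.125]]
    - [[0,0,0],[0,0,0.125]]
    - [[0,0,0],[0,0,0.125]]
    - [[0,0,0],[0,0,0.125]]
    - [[0,0,0],[0,0,0.125]]
    - [[0,0,0],[0,0,0.125]]
    - [[0,0,0],[0,0,0.125]]
    - [[0,0,0],[0,0,0.125]]
    - [[0,0,0],[0,0,0.125]]
    - [[0,0,0],[0,0,0.125]]
    - [[0,0,0],[0,0,0.125]]

```text
t: 7.42
tool_pos: [0.5863, -0.1354, 0.2907]
orientation: [-2.968, -1.029, -0.0]
force: [-0.3, 0.4, 0.1]
opening: 0.0003
gripper_force: 0.0
```

Request:
apply_moves:
  series:
    - [[0,0,0],[0,0,0.125]]
    - [[0,0,0],[0,0,0.125]]
    - [[0,0,0],[0,0,0.125]]
    - [[0,0,0],[0,0,0.125]]
    - [[0,0,0],[0,0,0]]
    - [[0,0,0],[0,0,0]]

```text
t: 7.92
tool_pos: [0.5863, -0.1352, 0.2907]
orientation: [-3.129, -0.278, 0.0]
force: [-0.6, -1.1, -0.5]
opening: 0.0003
gripper_force: 0.0
```

```bash
cat > go.py <<'E'
from h import *
import sys
# target tip in jig mm for touching lever (py) at angle th from the +y side with gap g at radius r
def target(py,th,r,g):
    a=np.array([-np.cos(th),-np.sin(th)]);n=np.array([-a[1],a[0]])  # n = ccw motion direction
    return np.array([1,py])+r*a-n*(9.5+15.5+g)
py,th,r,g=map(float,sys.argv[1:]);st()
s=robot.read_state();M=R.from_rotvec(s["orientation"]).as_matrix();tip=s["tool_pos"]+.186*M[:,2]
t=target(py,th,r,g);w=np.r_[o+Rj@t/1e3,.023]
print("target",t.round(1),"shift in tool mm",(1e3*M.T@(w-tip)).round(1))
E
python3 go.py 85 .257 70 15; python3 see.py
```

```text
t 7.92 tip jig [  34.1 -112.4] z 104.7 yaw of tool y from jig y (rad ccw) -2.871 tilt [-0.  0.] F jig [-0.4 -1.1 -0.5] q [-0.31  0.21  1.61  0.    1.32  1.08] open 0.0
target [-76.9 105.9] shift in tool mm [ -48.5 -240.    81.7]
t 7.92 tip jig [  34.1 -112.4] z 104.7 yaw of tool y from jig y (rad ccw) -2.871 tilt [-0.  0.] F jig [-0.4 -1.1 -0.5] q [-0.31  0.21  1.61  0.    1.32  1.08] open 0.0
blank left end jig y ~ 124.5
```

Request:
apply_moves:
  series:
    - [[-6,-30,0],[0,0,0]]
    - [[-6,-30,0],[0,0,0]]
    - [[-6,-30,0],[0,0,0]]
    - [[-6,-30,0],[0,0,0]]
    - [[-6,-30,0],[0,0,0]]
    - [[-6,-30,0],[0,0,0]]
    - [[-6,-30,0],[0,0,0]]
    - [[-6,-30,0],[0,0,0]]
    - [[0,0,0],[0,0,0]]
    - [[0,0,20],[0,0,0]]
    - [[0,0,20],[0,0,0]]

```text
t: 8.88
tool_pos: [0.4986, 0.0939, 0.2521]
orientation: [3.129, 0.281, 0.007]
force: [0.8, 0.0, -1.0]
opening: 0.0006
gripper_force: 0.0
```

Request:
apply_moves:
  series:
    - [[0,0,20],[0,0,0]]
    - [[0,0,14],[0,0,0]]
    - [[0,0,8],[0,0,0]]
    - [[0,0,0],[0,0,0]]
    - [[0,0,0],[0,0,0]]

```text
t: 9.3
tool_pos: [0.4978, 0.0931, 0.2089]
orientation: [3.13, 0.274, -0.001]
force: [-0.3, -0.3, 0.6]
opening: 0.0004
gripper_force: 0.0
```

```bash
python3 go.py 85 .257 70 0
```

```text
t 9.30 tip jig [-75.4 106.6] z 22.9 yaw of tool y from jig y (rad ccw) -2.873 tilt [-0. -0.] F jig [-0.3 -0.4  0.6] q [ 0.08  0.07  1.93 -0.    1.14  1.48] open 0.0
target [-73.1  91.4] shift in tool mm [-1.8 15.3 -0.1]
```

Request:
apply_moves:
  series:
    - [[-1,6,0],[0,0,0]]
    - [[-1,5,0],[0,0,0]]
    - [[0,4,0],[0,0,0]]
    - [[-2.15,7.1,0],[0,0,-0.1]]
    - [[-2.15,7.1,0],[0,0,-0.1]]
    - [[-2.15,7.1,0],[0,0,-0.1]]
    - [[-2.15,7.1,0],[0,0,-0.1]]
    - [[-2.15,7.1,0],[0,0,-0.1]]
    - [[-2.15,7.1,0],[0,0,-0.1]]
    - [[-2.15,7.1,0],[0,0,-0.1]]
    - [[-2.15,7.1,0],[0,0,-0.1]]
    - [[0,0,0],[0,0,0]]

```text
t: 10.3
tool_pos: [0.5121, 0.0208, 0.2095]
orientation: [2.773, 1.475, 0.002]
force: [-0.3, -0.8, 0.5]
opening: 0.0005
gripper_force: 0.0
```

```bash
python3 go.py 85 1.057 70 0;python3 see.py
```

```text
t 10.30 tip jig [-54.   35.9] z 23.5 yaw of tool y from jig y (rad ccw) -2.071 tilt [ 0.001 -0.   ] F jig [-0.2 -0.8  0.5] q [-0.06  0.09  1.91 -0.    1.14  0.53] open 0.001
target [-55.2  36.3] shift in tool mm [-0.2 -1.2  0.5]
t 10.30 tip jig [-54.   35.9] z 23.5 yaw of tool y from jig y (rad ccw) -2.071 tilt [ 0.001 -0.   ] F jig [-0.2 -0.8  0.5] q [-0.06  0.09  1.91 -0.    1.14  0.53] open 0.001
blank left end jig y ~ None
```

Request:
apply_moves:
  series:
    - [[-1.16,3.53,0],[0,0,-0.05]]
    - [[-1.16,3.53,0],[0,0,-0.05]]
    - [[-1.16,3.53,0],[0,0,-0.05]]
    - [[-1.16,3.53,0],[0,0,-0.05]]
    - [[-1.16,3.53,0],[0,0,-0.05]]
    - [[-1.16,3.53,0],[0,0,-0.05]]
    - [[-1.16,3.53,0],[0,0,-0.05]]
    - [[-1.16,3.53,0],[0,0,-0.05]]
    - [[0,0,0],[0,0,0]]

```text
t: 11.1
tool_pos: [0.5332, 0.0021, 0.2088]
orientation: [-2.43, -1.99, 0.001]
force: [-0.8, 0.8, -0.0]
opening: 0.0004
gripper_force: 0.6
```

```bash
python3 go.py 85 1.457 70 0
```

```text
t 11.10 tip jig [-31.7  19.3] z 22.8 yaw of tool y from jig y (rad ccw) -1.676 tilt [-0.001  0.   ] F jig [-0.9  0.7 -0. ] q [-0.09  0.14  1.85 -0.    1.15  0.11] open 0.0
target [-31.8  18.3] shift in tool mm [-1.   0.  -0.2]
```

Request:
apply_moves:
  series:
    - [[-1.16,3.53,0],[0,0,-0.05]]
    - [[-1.16,3.53,0],[0,0,-0.05]]
    - [[-1,2.5,0],[0,0,-0.04]]
    - [[0,0,0],[0,0,0]]

```text
t: 11.43
tool_pos: [0.5417, -0.0026, 0.2086]
orientation: [-2.285, -2.154, 0.002]
force: [-3.9, -0.2, 0.8]
opening: 0.0007
gripper_force: 1.8
```

Request:
apply_moves:
  series:
    - [[0,1,0],[0,0,0]]
    - [[0,0,0],[0,0,0]]

```text
t: 11.6
tool_pos: [0.5424, -0.0026, 0.2085]
orientation: [-2.287, -2.151, 0.003]
force: [-6.3, -2.2, 3.3]
opening: 0.0004
gripper_force: 3.1
```

Request:
apply_moves:
  series:
    - [[0,1,0],[0,0,0]]
    - [[0,0,0],[0,0,0]]

```text
t: 11.77
tool_pos: [0.5433, -0.0027, 0.2084]
orientation: [-2.287, -2.151, 0.004]
force: [-6.7, -2.2, 3.3]
opening: 0.0003
gripper_force: 3.6
```

```bash
python3 go.py 85 1.6 70 0
```

```text
t 11.77 tip jig [-21.6  15.3] z 22.4 yaw of tool y from jig y (rad ccw) -1.539 tilt [-0.003 -0.   ] F jig [-6.5 -2.9  3.3] q [-0.1   0.17  1.82 -0.    1.15 -0.04] open 0.0
target [-21.9  14.3] shift in tool mm [-1.  -0.4 -0.6]
```

Request:
apply_moves:
  series:
    - [[0,1,0],[0,0,0]]
    - [[0,1,0],[0,0,0]]
    - [[0,0,0],[0,0,0]]

```text
t: 12.02
tool_pos: [0.5453, -0.0029, 0.2084]
orientation: [-2.287, -2.152, 0.004]
force: [-6.7, -2.3, 2.1]
opening: 0.0005
gripper_force: 3.2
```

Request:
apply_moves:
  series:
    - [[0,1,0],[0,0,0]]
    - [[0,1,0],[0,0,0]]
    - [[0,0,0],[0,0,0]]

```text
t: 12.27
tool_pos: [0.5464, -0.0031, 0.2082]
orientation: [-2.286, -2.15, 0.008]
force: [-14.8, -2.6, 9.5]
opening: 0.0008
gripper_force: 7.5
```

Request:
apply_moves:
  series:
    - [[0,1,0],[0,0,0]]
    - [[0,0.5,0],[0,0,0]]
    - [[0,0,0],[0,0,0]]

```text
t: 12.52
tool_pos: [0.5471, -0.0032, 0.208]
orientation: [-2.284, -2.149, 0.011]
force: [-20.5, -4.1, 14.7]
opening: 0.0001
gripper_force: 10.9
```

Request:
apply_moves:
  series:
    - [[0,-8,0],[0,0,0]]
    - [[0,-12,0],[0,0,0]]
    - [[0,0,-20],[0,0,0]]
    - [[0,0,-30],[0,0,0]]
    - [[0,0,-30],[0,0,0.121]]
    - [[0,0,0],[0,0,0.121]]
    - [[0,0,0],[0,0,0.121]]
    - [[0,0,0],[0,0,0.121]]
    - [[0,0,0],[0,0,0.121]]
    - [[0,0,0],[0,0,0.121]]
    - [[0,0,0],[0,0,0.121]]
    - [[0,0,0],[0,0,0.121]]

```text
t: 13.52
tool_pos: [0.5298, -0.0016, 0.2891]
orientation: [3.029, 0.832, 0.003]
force: [0.0, 0.8, -0.5]
opening: 0.001
gripper_force: 0.0
```

Request:
apply_moves:
  series:
    - [[0,0,0],[0,0,0.121]]
    - [[0,0,0],[0,0,0.121]]
    - [[0,0,0],[0,0,0.121]]
    - [[0,0,0],[0,0,0.121]]
    - [[0,0,0],[0,0,0.121]]
    - [[0,0,0],[0,0,0]]
    - [[0,0,0],[0,0,0]]

```text
t: 14.1
tool_pos: [0.5298, -0.0017, 0.289]
orientation: [-3.14, 0.09, -0.002]
force: [-0.3, 1.2, 0.5]
opening: 0.0001
gripper_force: 0.0
```

```bash
python3 go.py -45 .016 70 12
python3 - <<'E'
from h import *
p,d=robot.read_camera("side");cv2.imwrite("pics/s1.png",cv2.resize(p[190:340,250:420],None,fx=4,fy=4,interpolation=cv2.INTER_CUBIC))
E
```

```text
t 14.10 tip jig [-34.4  15.2] z 103.0 yaw of tool y from jig y (rad ccw) -3.106 tilt [0.001 0.   ] F jig [-0.4  1.1  0.5] q [-0.1   0.03  1.81  0.    1.3   1.53] open 0.0
target [-69.6  -9.1] shift in tool mm [-36.1  23.1  80. ]
```

View pics/s1.png

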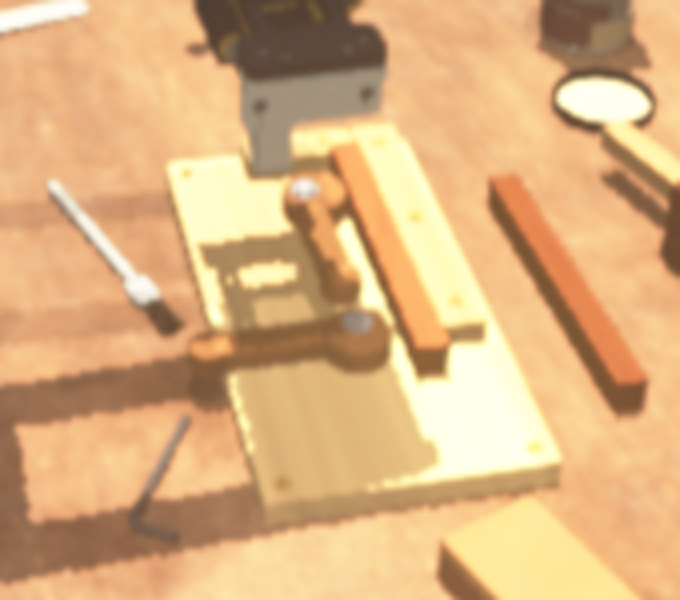

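The left lever is shut along the blank (crop 305,190 → 345,290), the right one still open, and the brush and hex key are undisturbed. On to the right lever.

Request:
apply_moves:
  series:
    - [[-18,12,0],[0,0,0]]
    - [[-18,11,0],[0,0,0]]
    - [[0,0,20],[0,0,0]]
    - [[0,0,20],[0,0,0]]
    - [[0,0,20],[0,0,0]]
    - [[0,0,12],[0,0,0]]
    - [[0,0,8],[0,0,0]]
    - [[0,0,0],[0,0,0]]
    - [[0,0,0],[0,0,0]]

```text
t: 14.9
tool_pos: [0.4926, -0.0227, 0.2089]
orientation: [-3.14, 0.092, 0.0]
force: [0.2, -0.5, 0.5]
opening: 0.0005
gripper_force: 0.0
```

```bash
python3 go.py -45 .016 70 0
```

```text
t 14.90 tip jig [-69.7  -9.2] z 22.9 yaw of tool y from jig y (rad ccw) -3.107 tilt [-0.  0.] F jig [ 0.2 -0.5  0.5] q [-0.15  0.04  1.97  0.    1.14  1.48] open 0.001
target [-69.4 -21.1] shift in tool mm [-0.1 12.  -0.1]
```

Request:
apply_moves:
  series:
    - [[0,6,0],[0,0,0]]
    - [[0,4,0],[0,0,0]]
    - [[0,2,0],[0,0,0]]
    - [[-2.15,7.1,0],[0,0,-0.1]]
    - [[-2.15,7.1,0],[0,0,-0.1]]
    - [[-2.15,7.1,0],[0,0,-0.1]]
    - [[-2.15,7.1,0],[0,0,-0.1]]
    - [[-2.15,7.1,0],[0,0,-0.1]]
    - [[-2.15,7.1,0],[0,0,-0.1]]
    - [[-2.15,7.1,0],[0,0,-0.1]]
    - [[-2.15,7.1,0],[0,0,-0.1]]
    - [[-2.15,7.1,0],[0,0,-0.1]]

```text
t: 15.9
tool_pos: [0.4948, -0.0998, 0.2092]
orientation: [2.865, 1.289, 0.0]
force: [-0.3, 1.2, 0.7]
opening: 0.0005
gripper_force: 0.4
```

Request:
apply_moves:
  series:
    - [[-2.15,7.1,0],[0,0,-0.1]]
    - [[-1.16,3.53,0],[0,0,-0.05]]
    - [[-1.16,3.53,0],[0,0,-0.05]]
    - [[-1.16,3.53,0],[0,0,-0.05]]
    - [[-1.16,3.53,0],[0,0,-0.05]]
    - [[-1.16,3.53,0],[0,0,-0.05]]
    - [[-1.16,3.53,0],[0,0,-0.05]]
    - [[-1.16,3.53,0],[0,0,-0.05]]
    - [[-1.16,3.53,0],[0,0,-0.05]]
    - [[0,0,0],[0,0,0]]

```text
t: 16.73
tool_pos: [0.52, -0.1267, 0.2092]
orientation: [2.46, 1.954, -0.0]
force: [-1.0, 0.7, 0.4]
opening: 0.0001
gripper_force: 0.5
```

```bash
python3 go.py -45 1.416 70 0
```

```text
t 16.73 tip jig [ -32.7 -110.2] z 23.2 yaw of tool y from jig y (rad ccw) -1.705 tilt [ 0. -0.] F jig [-1.1  0.6  0.4] q [-0.33  0.14  1.85 -0.    1.15 -0.11] open 0.0
target [ -34.5 -110.3] shift in tool mm [-0.3 -1.7  0.2]
```

Request:
apply_moves:
  series:
    - [[-1.16,3.53,0],[0,0,-0.05]]
    - [[-1.16,3.53,0],[0,0,-0.05]]
    - [[-1.16,3.53,0],[0,0,-0.05]]
    - [[0,1,0],[0,0,0]]
    - [[0,1,0],[0,0,0]]
    - [[0,0,0],[0,0,0]]

```text
t: 17.23
tool_pos: [0.5309, -0.132, 0.2088]
orientation: [-2.31, -2.128, 0.003]
force: [-5.0, -2.7, 2.6]
opening: 0.0007
gripper_force: 2.5
```

Request:
apply_moves:
  series:
    - [[0,1,0],[0,0,0]]
    - [[0,1,0],[0,0,0]]
    - [[0,0,0],[0,0,0]]

```text
t: 17.48
tool_pos: [0.5325, -0.1323, 0.2087]
orientation: [-2.31, -2.127, 0.004]
force: [-7.7, -3.0, 4.1]
opening: 0.0005
gripper_force: 3.9
```

```bash
python3 go.py -45 1.6 70 0
```

```text
t 17.48 tip jig [ -20.3 -114.8] z 22.7 yaw of tool y from jig y (rad ccw) -1.560 tilt [-0.003 -0.001] F jig [-7.4 -3.7  4.1] q [-0.34  0.18  1.81 -0.    1.15 -0.25] open 0.0
target [ -21.9 -115.7] shift in tool mm [-0.9 -1.7 -0.3]
```

Request:
apply_moves:
  series:
    - [[0,1,0],[0,0,0]]
    - [[0,1,0],[0,0,0]]
    - [[0,0,0],[0,0,0]]

```text
t: 17.73
tool_pos: [0.5342, -0.1325, 0.2085]
orientation: [-2.309, -2.127, 0.005]
force: [-9.4, -2.6, 5.2]
opening: 0.0006
gripper_force: 5.0
```

Request:
apply_moves:
  series:
    - [[0,1,0],[0,0,0]]
    - [[0,1,0],[0,0,0]]
    - [[0,0,0],[0,0,0]]

```text
t: 17.98
tool_pos: [0.5352, -0.1327, 0.2083]
orientation: [-2.307, -2.125, 0.009]
force: [-17.9, -3.2, 11.4]
opening: 0.0004
gripper_force: 9.5
```

Same force rise as at the left lever's stop. One small extra push, then retreat clear and look.

Request:
apply_moves:
  series:
    - [[0,1,0],[0,0,0]]
    - [[0,0,0],[0,0,0]]
    - [[0,-8,0],[0,0,0]]
    - [[0,-12,0],[0,0,0]]
    - [[0,0,-30],[0,0,0]]
    - [[0,0,-40],[0,0,0]]
    - [[0,0,-40],[0,0,0]]
    - [[0,-38,0],[0,0,0]]
    - [[0,-38,0],[0,0,0]]
    - [[0,-30,0],[0,0,0]]
    - [[0,0,0],[0,0,0]]
    - [[0,0,0],[0,0,0]]

```text
t: 18.98
tool_pos: [0.4119, -0.122, 0.3191]
orientation: [2.31, 2.127, 0.001]
force: [0.8, -0.5, 0.7]
opening: 0.0008
gripper_force: 0.0
```

```bash
python3 see.py; python3 - <<'E'
from h import *
p,d=robot.read_camera("top");a=cv2.resize(p[155:305,250:420],None,fx=2.35,fy=2.35*1,interpolation=cv2.INTER_CUBIC)
p,d=robot.read_camera("side");b=cv2.resize(p[190:340,250:420],None,fx=2.35,fy=2.35,interpolation=cv2.INTER_CUBIC)
cv2.imwrite("pics/f.png",np.hstack([a,b]))
E
```

```text
t 18.98 tip jig [-140.4 -115.7] z 133.1 yaw of tool y from jig y (rad ccw) -1.560 tilt [ 0.002 -0.001] F jig [ 0.8 -0.4  0.7] q [-0.41 -0.29  2.05  0.    1.39 -0.33] open 0.001
blank left end jig y ~ 124.5
```

View pics/f.png

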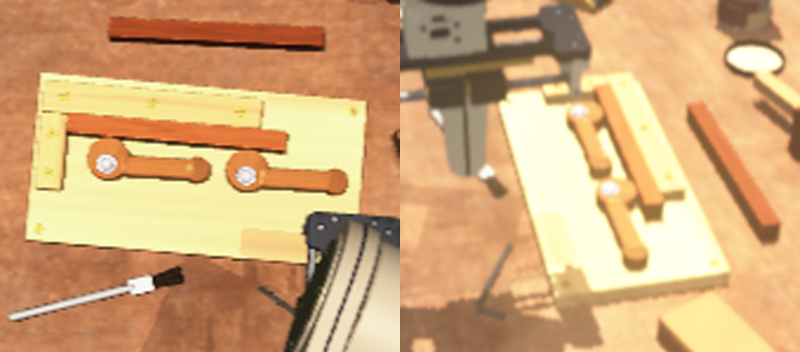

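The blank butts the stop (crop 67,125) and lies against the fence. Both levers are shut, pointing right along it ((108,160)→(200,168) and (245,175)→(335,182)). The bystanders in view are where they were and the gripper is clear, so I hand the job in.

```bash
python3 -c "
from plant import robot;print(robot.close_job())"
```

```text
the job is handed in; nothing more can be done
None
```

The job is handed in: the blank is against the end stop (left end measured at jig y ≈ 124.5 mm, stop face at 125), and both cam levers are swung to their stops and pin it to the fence. It took about 19 s of the 64 s allowed, and the nearby tools and spare blank look undisturbed in the last pictures.

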